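Load and lock the pedalboard

ROBOT

A 6-joint arm with a two-finger parallel gripper is mounted at the origin on the work surface. World frame = base frame: x ahead of the robot, y to its left, z up, the work surface at z = 0. Lengths are in m, angles in rad, forces in N, time in s.
With the tool pointing down it reaches from about 0.275 to 0.825 m from the base axis. Payload 4.9 kg.
Tool frame: the origin (TCP) lies midway between the tips of the shut fingers; the grasp point (between the pads) lies 19 mm behind it (grip_point_offset is the distance from the TCP to the grasp point, in m); z points along the fingers, y is the line along which they close (so a half turn about z gives the same grasp; the last joint's range is limited). The gripper opens to 85 mm and grips with 20 to 120 N. Pads are 22 mm wide; open, the fingers measure 114 mm over their backs; the gripper's body (76 mm by 85 mm) begins 54 mm behind the grasp point. The pads swing forward as they close: fully open they stand 13 mm farther back than shut.
Start: joints at [1.042, 0.326, -0.193, 1.052, 0, 1.437], TCP at [0.212, 0.508, 0.2] pointing down, gripper open.
Joint ranges: [-2.65, 2.65], [-0.97, 1.79], [-1.3, 1.35], [-1.93, 2.1], [-1.47, 1.37], [-3.14, 3.14]. Speed limits (rad/s): [2.57, 2.57, 3.14, 3.14, 3.14, 3.14].

INTERFACE

Orientations are given as a rotation vector (axis times angle).
In Python, from cell import * gives the robot as it stands. Calls block until the motion is done:
- movep(position, orientation): joint-space move of the TCP to a pose.
- move_l(position, velocity=0.15, rot=None, until_force=None): straight line of the TCP; rot=None keeps the orientation; velocity is the mean speed in m/s. With until_force (N) it stops when the force on the tool has changed by that much, and returns True; else False.
- set_joints(angles): joint-space move.
- let_go() and grab(newtons=None): open the fingers fully, or close them until they stop; newtons is the grip in N (None keeps the last).
- sleep(seconds).
- ik(position, orientation): joint angles nearest the present ones, or None.
- get_state(): the state.
- grab_frame(name): name is "scene" or "side" or "wrist"; returns a dict with "img" (420x560x3 uint8, red, green, blue), "fx", "fy", "cx", "cy" (pixels), "cam_to_world" (4x4, takes a point from camera to world coordinates); the wrist camera has in their place "T_tool_cam" (4x4, takes a point from camera to tool coordinates, whose origin is the TCP and whose axes are the flange's). Camera axes: x right, y down, z forward; pixel columns grow to the right and rows downward; lengths in m; the calibration is good to about 2 mm. A picture is of the moment at which its call begins: read the wrist's pose just before it. There is no depth.
A pose or a line that the arm cannot do raises MotionError and nothing moves.
- sign_off(): hands the job in; it is judged then, once.
Trained networks look in the newest picture that a camera, given by its name, has taken for a name from the list of things; names that differ only in an ending like _2 or _b are one class to them, and where a whole thing is asked for, a point or a joint stands for the part that bears it (a point fixed in the world has none). Each returns a list of dicts, best first, with "score" (0 to 1); they miss things now and then, are a little off and sometimes report something else, mostly with a low value. They report only what shows in the picture. A call takes as long as a camera call. They do not tell look-alikes from the thing itself.
- spot_in(camera, name): "centre" ([column, row] in pixels, amid what is visible of it).
- silhouettes(camera, name): "mask" (420x560 bool, what is visible of it) and "centre" ([column, row] in pixels, amid what is visible of it).
- tip_of(camera, name): "centre" ([column, row] in pixels: a listed point, or the origin of a listed thing).
The state is a dict: "clock": time; "q": joint angles; "joint_velocities": joint speeds; "tau": joint torques, N m; "position": TCP position; "eef_rot": TCP orientation; "contact_force": force on the tool from outside, world axes, zero at the start; "wrist_torque": the same for the moment, N m; "finger_gap": opening from 0.0 (shut) to 1.0 (fully open); "grasp_force": force on a finger pad.
Only numpy, scipy, OpenCV 4.12 (cv2) and the standard library are available. Lean on these libraries where they do the work, as an engineer would, in place of code of your own. Each camera call takes 0.05 s, during which the arm holds its last target. There are 200 camera calls.

TASK

Load the pedalboard for transport: first slide the orange lock grip fully back so the bolt is clear of the channel, then stand the loose red pedal on the board behind the row of three, squarely in line with them, and let go of it. Then, from behind the red pedal, close the row up and push all four along the board together as one straight block, never lifting or scattering the three, into the bay until they are snug against the end stop, and finally slide the lock grip to its end stop so the bolt stands behind the red pedal. Leave the mug, the jar and the brass slide where they are.

Things in the scene. Friction and masses are not known exactly. Their poses are not given: they have to be found in the camera images.
- board: Fixed black pedalboard on the table: deck 124 mm (its x, -62 to 62) by 500 mm (its y, -240 to 260), deck top 8 mm above the table. Origin at table height on the channel's centre line; y points the way the row is pushed, x across, z up. From y = -240 to 33 the deck is an open runway. Yaw up to 0.1 rad either way from world axes.
- board_stop (a point): Middle of the face of the aluminium end stop, at deck height: board x = 0, y = 240 mm. The stop is 42 mm tall.
- board_bay (a point): Middle of the bay's mouth at deck height: board x = 0, y = 65 mm. Two side rails 10 mm above the deck, inner faces at x = -50 and 50, run from here to the end stop; before here, from y = 33, they flare from about 10 mm wider each side. The loaded row fills y = 80 (red pedal's rear face) to 240.
- lock (a joint): Lock slide on the board's -x side, crossing the channel at board y = 71 mm. 0 = bolt withdrawn, channel clear; 0.045 m = end stop, bolt across behind the loaded row. Grows along board +x, needs about 2 N, stays where left. The bolt (y = 66 to 76 mm, 12 to 24 mm above the deck) passes over the rails and blocks pedals when across.
- lock_grip (a point): Centre of the top of the orange lock grip, 60 mm above the table. Grip: 24 mm (board x) by 22 mm (board y), 34 mm tall, free on both y sides; at board x = -120 mm when joint lock is 0, -75 mm at 0.045. Under it runs the bolt, up to 32 mm above the table, over an aluminium track 34 mm wide (y), 16 mm tall.
- pedal_blue: Blue effects pedal, a box 92 (its x) by 40 (its y) by 34 mm tall; on top a footswitch (10 mm, at its -x end) and two knobs (11 mm, +x end); 0.14 to 0.28 kg. Origin: centre of its underside; z up. One of the row of three standing on the runway, long sides across the board, a few mm apart and not quite in line, in any colour order.
- pedal_green: Green effects pedal, a box 92 (its x) by 40 (its y) by 34 mm tall; on top a footswitch (10 mm, at its -x end) and two knobs (11 mm, +x end); 0.14 to 0.28 kg. Origin: centre of its underside; z up. One of the row of three.
- pedal_yellow: Yellow effects pedal, a box 92 (its x) by 40 (its y) by 34 mm tall; on top a footswitch (10 mm, at its -x end) and two knobs (11 mm, +x end); 0.14 to 0.28 kg. Origin: centre of its underside; z up. One of the row of three.
- pedal_red: Red effects pedal, a box 92 (its x) by 40 (its y) by 34 mm tall; on top a footswitch (10 mm, at its -x end) and two knobs (11 mm, +x end); 0.14 to 0.28 kg. Origin: centre of its underside; z up. Starts loose on the table between the robot and the board.
- mug: Blue mug with handle, 80 mm wide, 90 mm tall, on the table; bystander. Origin: centre of its underside.
- jar: Amber glass jar of picks with white lid, 60 mm wide, 70 mm tall, bystander. Origin: centre of its underside.
- slide: Brass guitar slide, an upright tube 26 mm wide, 65 mm tall, bystander. Origin: centre of its underside.
Not all that is in view belongs to the job. There is more than one size of the pedal_yellow; the one meant has the size given above.

How it is judged:
On the way, in this order (a step that is already met when the one before it is completed fails the run):
1. the lock is slid fully back (within 4 mm) (value of joint lock below 0.004 m), for 0.2 s.
2. the red pedal stands on the deck behind all three, within 15 mm of the centre line and 0.2 rad of square, and is let go (x of pedal_red in the frame of board between -0.015 and 0.015 m and angle between the y axis of pedal_red and the y axis of board, either way round below 0.2 rad and z of pedal_red in the frame of board below 0.011 m and angle between pedal_red's own z axis and vertical below 0.08 rad and contact force between pedal_red and the fingers below 0.2 N and linear speed of pedal_red below 0.02 m/s and y of pedal_red in the frame of board below -0.12 m), for 0.2 s.
3. the four are closed up into one block (red within 126 mm of each, where 120 is touching) while still 30 mm or more short of home (distance between pedal_red and pedal_blue below 0.126 m and distance between pedal_red and pedal_green below 0.126 m and distance between pedal_red and pedal_yellow below 0.126 m and y of pedal_red in the frame of board below 0.07 m), for 0.1 s.
4. the row is home against the stop (y of each of pedal_blue, pedal_green, pedal_yellow in the frame of board above 0.134 m and y of pedal_red in the frame of board between 0.0945 and 0.106 m and x of pedal_blue in the frame of board between -0.008 and 0.008 m and angle between the y axis of each of pedal_blue, pedal_green, pedal_yellow, pedal_red and the y axis of board, either way round below 0.08 rad and angle between each of pedal_blue, pedal_green, pedal_yellow, pedal_red's own z axis and vertical below 0.06 rad and z of each of pedal_blue, pedal_green, pedal_yellow, pedal_red in the frame of board below 0.011 m and x of pedal_green in the frame of board between -0.008 and 0.008 m and x of pedal_yellow in the frame of board between -0.008 and 0.008 m and x of pedal_red in the frame of board between -0.008 and 0.008 m), for 0.2 s.
5. the lock is slid to its end stop (within 3 mm) (value of joint lock above 0.042 m), for 0.2 s.
At the end, for the whole second after the job is handed in: All four pedals stand in the bay, red last, upright and flat on the deck, at rest, within 8 mm of the channel's centre line and 0.08 rad of square, with no more than 5.5 mm of slack in all between end stop and red pedal; lock within 3 mm of its end stop; bystanders undisturbed (all of step 4 and value of joint lock above 0.042 m and linear speed of each of pedal_blue, pedal_green, pedal_yellow, pedal_red below 0.02 m/s); the robot touches nothing.
It fails at once if a pedal of the row of three is lifted over 10 mm, or tipped over 0.3 rad (z of any of pedal_blue, pedal_green, pedal_yellow in the frame of board above 0.018 m or angle between any of pedal_blue, pedal_green, pedal_yellow's own z axis and vertical above 0.3 rad).
It fails at once if the row buckles: one of the three strays over 25 mm from the centre line or turns over 0.35 rad (x of any of pedal_blue, pedal_green, pedal_yellow in the frame of board above 0.025 m or x of any of pedal_blue, pedal_green, pedal_yellow in the frame of board below -0.025 m or not (angle between the y axis of pedal_blue and the y axis of board, either way round below 0.35 rad) or not (angle between the y axis of pedal_green and the y axis of board, either way round below 0.35 rad) or not (angle between the y axis of pedal_yellow and the y axis of board, either way round below 0.35 rad)).
It fails at once if mug, jar or slide is moved over 20 mm or tipped (distance of any of mug, jar, slide from where it was at the start of the episode above 0.02 m or angle between any of mug, jar, slide's own z axis and vertical above 0.3 rad).
It also fails if it takes over 72 s, if anything falls off the work surface, if the arm or the gripper's body presses on something with over 40 N, if the wrist force passes 120 N, or if a joint passes its speed limit or range.

## Working session

There is one attempt and no reset: what is moved stays moved. The work goes in short steps, each a Python script; the robot and the scene stay as the last script left them, time stands still between calls to the robot, and variables do not carry over. Pictures are saved under pics/ and viewed, at most 13 in all, crops included, and the job is handed in when it is done.

```bash
mkdir -p pics; ls
cat > h.py <<'E'
from cell import *
import numpy as np, cv2
from scipy.spatial.transform import Rotation as R
def frame(n):
    s=get_state(); f=grab_frame(n)
    if n=="wrist":
        T=np.eye(4);T[:3,:3]=R.from_rotvec(s["eef_rot"]).as_matrix();T[:3,3]=s["position"]
        f["cam_to_world"]=T@np.array(f["T_tool_cam"])
    return f
def ray(f,px,z):
    T=np.array(f["cam_to_world"]);d=T[:3,:3]@np.array([(px[0]-f["cx"])/f["fx"],(px[1]-f["cy"])/f["fy"],1.])
    return T[:3,3]+d*(z-T[2,3])/d[2]
def proj(f,p):
    T=np.linalg.inv(np.array(f["cam_to_world"]));c=T[:3,:3]@np.asarray(p)+T[:3,3]
    return np.array([f["fx"]*c[0]/c[2]+f["cx"],f["fy"]*c[1]/c[2]+f["cy"]])
def save(f,n): cv2.imwrite(f"pics/{n}.png",f["img"][:,:,::-1])
E
python3 - <<'E'
from h import *
A=[]
for c in ("scene","side"):
    f=frame(c); A.append(f["img"])
    print(c,np.round(np.array(f["cam_to_world"])[:3,3],3))
    for n,z in (("board_stop",.008),("board_bay",.008),("lock_grip",.06),("pedal_blue",0.008),("pedal_green",.008),("pedal_yellow",.008),("pedal_red",0),("mug",0),("jar",0),("slide",0)):
        for d in tip_of(c,n)[:3]:
            if d["score"]>.3: print(n,round(d["score"],2),np.round(d["centre"]),np.round(ray(f,d["centre"],z),3)[:2])
for i,a in enumerate(A): cv2.imwrite(f"pics/a{i}.png",cv2.resize(a[:,:,::-1],(800,600)))
E
```

```text
pics
scene [1.366 0.257 0.884]
board_stop 0.6 [410. 282.] [0.611 0.283]
board_bay 0.82 [331. 256.] [0.603 0.106]
board_bay 0.46 [264. 237.] [ 0.602 -0.054]
lock_grip 0.69 [343. 218.] [0.53  0.109]
pedal_blue 0.68 [281. 240.] [ 0.598 -0.013]
pedal_green 0.95 [266. 240.] [ 0.608 -0.046]
pedal_yellow 0.9 [281. 296.] [0.743 0.041]
pedal_yellow 0.6 [305. 251.] [0.608 0.048]
pedal_yellow 0.41 [346. 217.] [0.472 0.105]
pedal_red 0.98 [206. 179.] [ 0.457 -0.271]
mug 0.7 [448. 229.] [0.416 0.337]
jar 0.61 [144. 186.] [ 0.539 -0.406]
slide 0.51 [396. 216.] [0.415 0.214]
side [0.103 0.414 0.67 ]
board_stop 0.64 [163. 308.] [0.612 0.281]
board_bay 0.74 [233. 263.] [0.605 0.103]
board_bay 0.41 [246. 353.] [0.415 0.222]
lock_grip 0.66 [253. 272.] [0.518 0.112]
pedal_blue 0.34 [255. 271.] [0.551 0.082]
pedal_green 0.95 [283. 231.] [ 0.598 -0.052]
pedal_yellow 0.9 [251. 251.] [0.603 0.05 ]
pedal_yellow 0.68 [223. 222.] [0.73  0.035]
pedal_red 0.57 [384. 216.] [ 0.459 -0.282]
mug 0.85 [196. 392.] [0.425 0.331]
jar 0.74 [386. 181.] [ 0.541 -0.413]
slide 0.94 [246. 348.] [0.426 0.214]
```

View pics/a0.png

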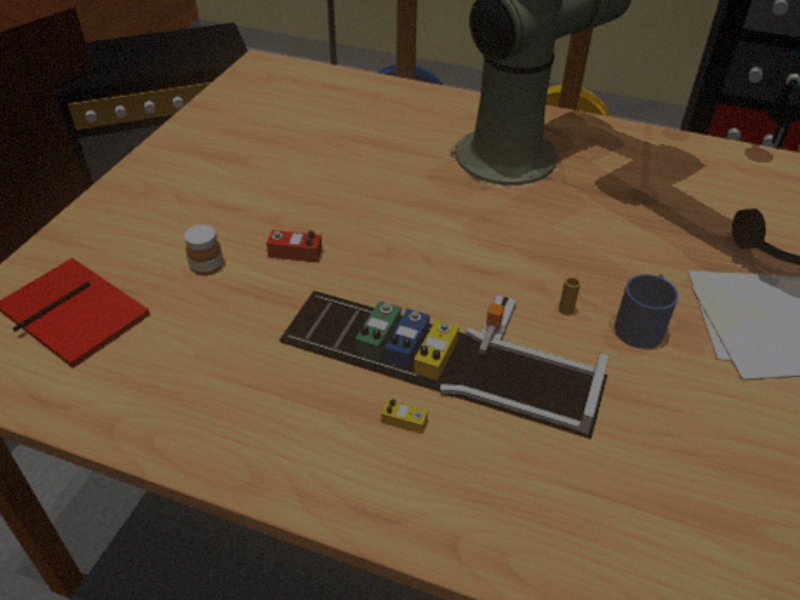

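View pics/a1.png

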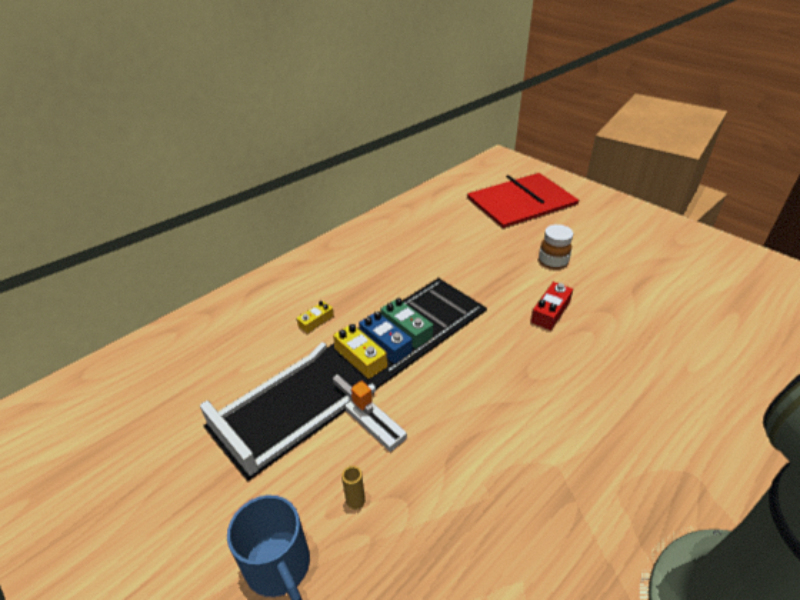

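Candidates for yellow, in 560x420 scene pixels: (305,251), in the row with full size, and (281,296), loose and small, so a decoy. I choose the one in the row. For red: the pedal at (206,179); the flat red notebook at about (50,220) is no pedal. The lock grip is at (343,218) and looks extended. Next I take a close wrist view above the row and lock.

```bash
cat >> h.py <<'E'
def down(phi):
    "tool z down, tool y along world angle phi (mod pi, choosing the smaller last joint)"
    z=np.array([0,0,-1.]);y=np.array([np.cos(phi),np.sin(phi),0]);return R.from_matrix(np.c_[np.cross(y,z),y,z]).as_rotvec()
def best(p,phi):
    c=[(abs(q[5]),tuple(down(a))) for a in (phi,phi+np.pi) for q in [ik(p,down(a))] if q is not None]
    return np.array(min(c)[1])
E
python3 - <<'E'
from h import *
r=best([0.54,0.04,0.32],1.61)
movep([0.54,0.04,0.32],r); s=get_state(); print(s["q"],s["clock"])
f=frame("wrist"); T=np.array(f["cam_to_world"]); print(np.round(T,3))
save(f,"w1")
for n,z in (("board_stop",.008),("board_bay",.008),("lock_grip",.06),("pedal_blue",0.008),("pedal_green",.008),("pedal_yellow",.008)):
    for d in tip_of("wrist",n)[:3]:
        if d["score"]>.3: print(n,round(d["score"],2),np.round(d["centre"]),np.round(ray(f,d["centre"],z),4)[:2])
movep([0.46,-0.22,0.28],best([0.46,-0.22,0.28],1.61))
f=frame("wrist");save(f,"w2"); print(get_state()["clock"])
for d in tip_of("wrist","pedal_red")[:2]: print(d["score"],d["centre"],ray(f,d["centre"],0))
for d in silhouettes("wrist","pedal_red")[:1]:
    m=d["mask"].astype(np.uint8);c=max(cv2.findContours(m,0,2)[0],key=cv2.contourArea);print(cv2.boxPoints(cv2.minAreaRect(c)))
    P=np.array([ray(f,p[0],.034)[:2] for p in c],np.float32); print(cv2.minAreaRect(P))
a=cv2.imread("pics/w1.png");b=cv2.imread("pics/w2.png");cv2.imwrite("pics/w12.png",cv2.resize(np.hstack([a,b]),(800,300)))
E
```

```text
[-6.11914631e-02  2.61925627e-01  2.31525718e-02  1.33243292e+00
  2.36937060e-04 -1.01434961e-01] 3.2
[[-0.041  0.947  0.32   0.457]
 [ 0.999  0.039  0.013  0.037]
 [-0.     0.32  -0.947  0.494]
 [ 0.     0.     0.     1.   ]]
board_stop 0.77 [429. 207.] [0.6086 0.2783]
board_bay 0.95 [320. 200.] [0.603  0.1038]
lock_grip 0.76 [335. 152.] [0.5199 0.1126]
pedal_blue 0.95 [252. 193.] [ 0.5967 -0.0028]
pedal_yellow 0.91 [279. 270.] [0.73   0.0436]
pedal_yellow 0.73 [218. 197.] [ 0.6046 -0.0574]
pedal_yellow 0.72 [281. 201.] [0.607  0.0426]
4.6667
0.82 [241.6, 153.1] [ 0.45022992 -0.27608096  0.        ]
0.57 [529.9, 225.0] [0.54149876 0.16149258 0.        ]
[[201.53848 145.69229]
 [271.5385  131.69229]
 [278.4231  166.11536]
 [208.42307 180.11536]]
((0.4490530788898468, -0.27454671263694763), (0.04549499601125717, 0.09457259625196457), 13.728316307067871)
```

View pics/w1.png

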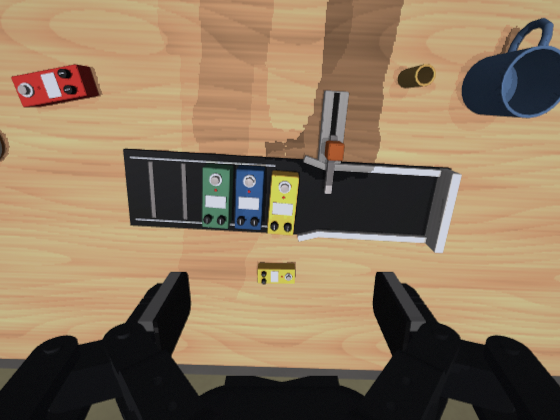

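View pics/w2.png

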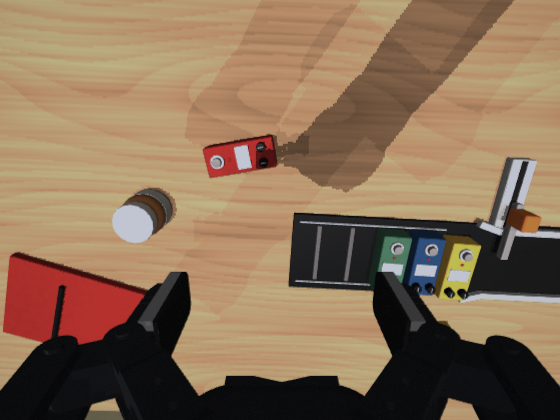

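w1: the row stands in order green (216,197), blue (249,197), yellow (284,203), with the small yellow decoy at (277,273). The grip is at (335,152) with the bolt across. w2: the red pedal is at (241,155), clear of the jar at (140,215). The grip's position in the board frame (-83, 71) fits the drawing, so I act on it.

```bash
cat >> h.py <<'E'
O=np.array([.6009,.0395]);YAW=-.036
ex=np.array([np.cos(YAW),np.sin(YAW)]);ey=np.array([-ex[1],ex[0]])
PH=np.pi/2+YAW
def B(x,y,z): return np.r_[O+x*ex+y*ey,z]
def inB(p): d=np.asarray(p)[:2]-O;return np.array([d@ex,d@ey])
E
python3 - <<'E'
from h import *
f={"i":0}
p=np.array([.5195,.1125,.12]); r=best(p,PH)
movep(p,r); move_l([p[0],p[1],.037],.15); grab(30)
s=get_state();print("gap",s["finger_gap"],s["grasp_force"],inB(s["position"]),s["clock"])
t=s["position"]; 
h=move_l(np.r_[np.array(t[:2])-.06*ex,t[2]],.06,until_force=15)
s=get_state();print(h,inB(s["position"]),s["contact_force"],s["clock"])
f=frame("wrist");print([(d["score"],inB(ray(f,d["centre"],.06))) for d in tip_of("wrist","lock_grip")[:2]])
E
```

```text
gap 0.0009226237464243694 0.0 [-0.0840064   0.07004752] 7.6333
False [-0.14338668  0.07007137] [-1.13157749 -0.23033083  0.29331437] 8.7833
[(0.77, array([-0.08284663,  0.07075617]))]
```

Run:
```python
from h import *
s=get_state();print(s["position"],s["eef_rot"],best(s["position"],PH),s["finger_gap"])
f=frame("wrist");save(f,"w3");g=frame("side")
a=g["img"][180:380,130:380];cv2.imwrite("pics/s3.png",np.hstack([cv2.resize(a,(525,420)),])[:,:,::-1])
```

```text
[0.460004   0.11464996 0.03698773] [ 5.67649914e-02  3.14065290e+00 -1.95126663e-05] [0.05654561 3.14108373 0.        ] -0.003430061399953862
```

View pics/s3.png

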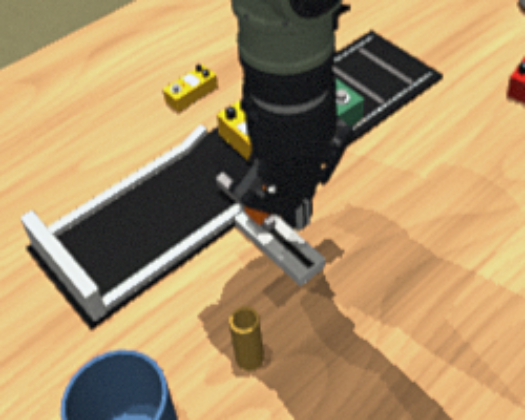

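View pics/w3.png

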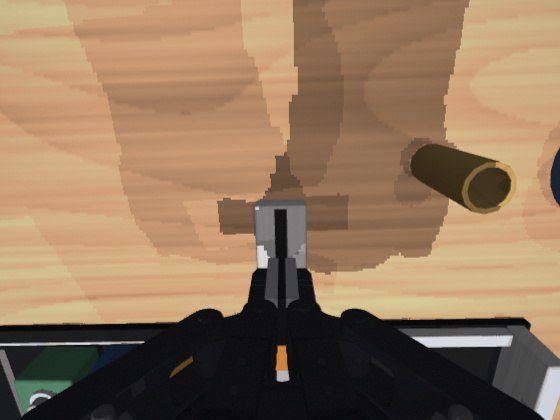

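w3: the fingers are shut over the track, with the grip (282,357) still standing behind them, so the grasp missed it. I lift and measure the grip again from above.

Run:
```python
from h import *
s=get_state();p=np.array(s["position"]);move_l([p[0],p[1],.24],.25)
f=frame("wrist");save(f,"w4");s=get_state();print(s["position"],s["clock"])
print([(round(d["score"],2),d["centre"],inB(ray(f,d["centre"],.06))) for d in tip_of("wrist","lock_grip")[:2]])
hsv=cv2.cvtColor(f["img"],cv2.COLOR_RGB2HSV);m=cv2.inRange(hsv,(5,190,120),(16,255,255))
n,l,st,c=cv2.connectedComponentsWithStats(m);
for i in range(1,n):
    if st[i,4]>60:print(st[i],c[i])
cv2.imwrite("pics/w4c.png",cv2.resize(f["img"][200:420,140:430,::-1],(725,550)))
```

```text
[0.4587323  0.11455356 0.23843711] 9.9917
[(0.61, [280.3, 229.7], array([-0.08265599,  0.0684489 ])), (0.41, [162.7, 272.1], array([-0.025759  , -0.07769909]))]
```

View pics/w4c.png

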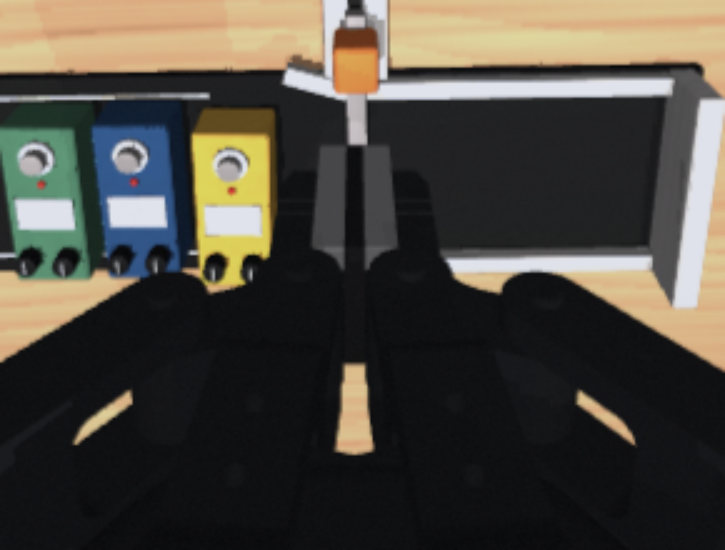

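Run:
```python
from h import *
import cell
f=frame("wrist");s=get_state();print("tcp px",proj(f,s["position"]),np.round(f["T_tool_cam"],3).tolist(),cell.__dict__.get("grip_point_offset"),s.get("grip_point_offset"))
print(f["fx"],f["cx"],f["cy"],s["clock"])
for x in (-.120,-.084,-.075): print(x,proj(f,B(x,.071,.06)),proj(f,B(x,.071,.008)))
print(proj(f,B(-.062,.26,.008)),proj(f,B(-.062,-.24,.008)),proj(f,B(-.055,.24,.05)))
```

```text
tcp px [281.62660129 247.38692965] [[0.0, -0.947, -0.32, 0.083], [1.0, 0.001, -0.0, -0.0], [0.001, -0.32, 0.947, -0.175], [0.0, 0.0, 0.0, 1.0]] 0.0187 None
321.4407373738599 281.33700747176516 209.16222316252666 10.0917
-0.12 [282.57826144 200.13162976] [282.46955128 188.50607029]
-0.084 [282.52938919 229.25215797] [282.42917985 214.59400075]
-0.075 [282.51762671 236.26083631] [282.41942042 220.90052236]
[421.58426765 229.96292093] [ 53.58896939 229.70191692] [418.6494972  248.00695258]
```

The fingertips appear lower in the picture than the TCP should project, so their real height is in doubt. I probe clear table to check it.

Run:
```python
from h import *
r=best([.45,-.02,.06],PH)
movep([.45,-.02,.06],r); h=move_l([.45,-.02,-.03],.04,until_force=5)
s=get_state();print(h,s["position"],s["contact_force"],s["q"][5],s["clock"])
f=frame("wrist");save(f,"w5");print("tcp",proj(f,s["position"]))
move_l([.45,-.02,.06],.2)
```

```text
False [ 0.45015582 -0.02002193 -0.02984506] [0.05817894 0.72395621 0.15761124] -0.17254939115724507 13.3917
tcp [281.58917672 247.21908968]
```

The reported TCP went 30 mm below the table without contact. The real fingertips are therefore over 30 mm short of the stated TCP. I probe deeper to get the offset.

Run:
```python
from h import *
move_l([.45,-.02,-.025],.25); h=move_l([.45,-.02,-.09],.03,until_force=5)
s=get_state();print(h,s["position"],s["contact_force"],s["clock"])
f=frame("wrist");save(f,"w5")
move_l([.45,-.02,.0],.2)
cv2.imwrite("pics/w5c.png",f["img"][180:420,140:430,::-1])
```

```text
True [ 0.45041725 -0.0200955  -0.03146555] [-0.74988435  0.01586751  6.17411262] 15.1833
```

View pics/w5c.png

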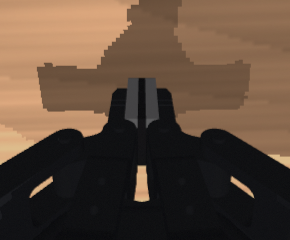

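The tips touched at a reported z = -0.0315, so the true tips sit 31 mm above the reported TCP, with no lateral error. I correct all heights for that and redo the lock.

```bash
cat >> h.py <<'E'
D=np.array([0,0,.031])   # real fingertips are 31 mm above the reported TCP
def T(x,y,z): return B(x,y,z)-D
def say(t): s=get_state();print(t,"B",np.round(inB(s["position"]),4),"tip",round(s["position"][2]+.031,4),"gap",round(s["finger_gap"],3),"F",np.round(s["contact_force"],1),"t",round(s["clock"],2));return s
E
python3 - <<'E'
from h import *
let_go(); r=best(T(-.085,.0705,.11),PH)
movep(T(-.085,.0705,.11),r); move_l(T(-.085,.0705,.037),.15,until_force=10); say("down")
grab(40); say("grab")
h=move_l(T(-.15,.0705,.037),.06,until_force=20); say(h)
E
```

```text
down B [-0.0854  0.0696] tip 0.0369 gap 0.997 F [-0.8  0.4  0.3] t 17.68
grab B [-0.0847  0.0706] tip 0.0375 gap 0.248 F [-1.1 -1.6  6.1] t 18.27
True B [-0.1211  0.0699] tip 0.0376 gap 0.251 F [ 2.2 -0.5 -2.2] t 18.98
```

Run:
```python
from h import *
h=move_l(T(-.135,.0705,.0375),.03,until_force=20); say(h)
let_go(); p=T(-.121,.0705,.12); move_l(p,.25)
w=np.array([.44,-.20,.25]);movep(w,best(w,PH))
f=frame("wrist");save(f,"w6");say("view")
print("grip",[(round(d["score"],2),inB(ray(f,d["centre"],.06))) for d in tip_of("wrist","lock_grip")[:2]])
print("red",[(round(d["score"],2),ray(f,d["centre"],0)) for d in tip_of("wrist","pedal_red")[:2]])
m=silhouettes("wrist","pedal_red")[0]["mask"]
h=cv2.cvtColor(f["img"],cv2.COLOR_RGB2HSV)
c=max(cv2.findContours(m.astype(np.uint8),0,2)[0],key=cv2.contourArea)
print([cv2.minAreaRect(np.array([ray(f,p[0],z)[:2] for p in c],np.float32)) for z in (.034,)])
n=frame("scene");print("grip",[(round(d["score"],2),inB(ray(n,d["centre"],.06))) for d in tip_of("scene","lock_grip")[:2]])
for nm in ("pedal_green","pedal_blue","pedal_yellow"):
    print(nm,[(round(d["score"],2),np.round(inB(ray(f,d["centre"],.008)),4)) for d in tip_of("wrist",nm)[:2]])
```

```text
True B [-0.1208  0.0698] tip 0.0376 gap 0.248 F [ 2.4  1.1 -0.9] t 19.27
view B [-0.1523 -0.244 ] tip 0.28 gap 1.002 F [-0.3  0.2  0.4] t 21.77
grip [(0.93, array([-0.12190015,  0.07113538]))]
red [(0.78, array([ 4.51626662e-01, -2.76028128e-01,  5.55111512e-17]))]
[((0.44804829359054565, -0.2730112075805664), (0.04465372487902641, 0.09611539542675018), 11.916463851928711)]
grip [(0.66, array([-0.10852865,  0.07144062]))]
pedal_green [(0.96, array([-0.0015, -0.0957]))]
pedal_blue [(0.74, array([-0.0028, -0.0461]))]
pedal_yellow [(0.9, array([0.0021, 0.0046]))]
```

The lock is fully back, confirmed by the stop force and the picture at -122 mm. Next I pick and place the red pedal.

Run:
```python
from h import *
ph=.225; p=np.array([.450,-.2748,.09]); 
# choose the wrist turn that reaches PH by the short way
r=best(p,ph); movep(p-D,r); p[2]=.010; print(move_l(p-D,.2,until_force=10)); grab(40); s=say("grab")
if .35<s["finger_gap"]<.6:
    p[2]=.09; move_l(p-D,.2)
    y=R.from_rotvec(s["eef_rot"]).as_matrix()[:,1]; a=np.arctan2(y[1],y[0])
    k=round((a-PH)/np.pi); c=[(abs(q[5]-s["q"][5]),j) for j in (k-1,k,k+1) for q in [ik(T(0,-.185,.09),down(PH+j*np.pi))] if q is not None]
    rr=down(PH+min(c)[1]*np.pi); movep(T(0,-.185,.09),rr); say("above")
    move_l(T(0,-.185,.0195),.1,until_force=8); say("down")
    f=frame("side");cv2.imwrite("pics/s7.png",cv2.resize(f["img"][120:320,200:460,::-1],(780,600)))
```

```text
False
grab B [-0.1386 -0.3201] tip 0.0112 gap 0.462 F [-0.6  0.7  6.4] t 24.32
above B [-0.0015 -0.185 ] tip 0.0884 gap 0.458 F [-0.3 -0.6 -1.1] t 25.81
down B [-0.0018 -0.1852] tip 0.0191 gap 0.459 F [-1.4  0.   4. ] t 26.51
```

View pics/s7.png

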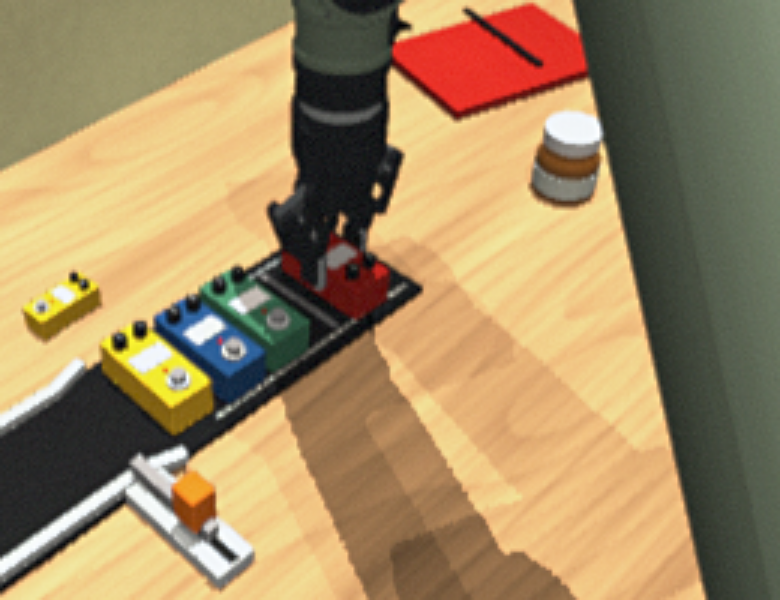

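s7: the red pedal (335,275) sits on the deck behind green, square and in line. The grip (193,500) is fully back. I release, take a measuring look and get behind it.

```bash
cat >> h.py <<'E'
def pedals(cam="wrist"):
    f=frame(cam);o={}
    for nm in ("red","green","blue","yellow"):
        for d in silhouettes(cam,"pedal_"+nm)[:3]:
            c=max(cv2.findContours(d["mask"].astype(np.uint8),0,2)[0],key=cv2.contourArea)
            w=cv2.minAreaRect(np.array([inB(ray(f,p[0],.042)[:2])*1000 for p in c],np.float32))
            t=[np.round(inB(ray(f,k["centre"],.008))*1000,1) for k in tip_of(cam,"pedal_"+nm)[:2]]
            print(nm,round(d["score"],2),np.round(w[0],1),np.round(w[1],0),round(w[2],1),"tips",*t); break
    return f
E
python3 - <<'E'
from h import *
let_go(); sleep(.3); move_l(T(-.0018,-.185,.12),.25); say("up")
p=T(0,-.19,.25);r=best(p,YAW);movep(p,r);f=pedals();save(f,"w8")
grab(); p=T(0,-.245,.08); movep(p,r); say("behind")
E
```

```text
up B [-0.0015 -0.1851] tip 0.1206 gap 1.003 F [ 0.9 -0.5 -0.5] t 27.94
red 0.61 [  -3.  -183.5] [93. 44.] 0.1 tips [  -2.7 -186.1]
green 0.57 [  0.  -94.4] [92. 39.] 0.0 tips [ -0.8 -95.3]
blue 0.82 [ -1.3 -47.5] [92. 43.] 0.3 tips [  1.3 -44.1]
yellow 0.88 [123.9 -26.4] [33. 17.] 0.0 tips
behind B [ 0.001  -0.2452] tip 0.0811 gap -0.0 F [ 0.6  0.8 -0.6] t 31.29
```

Run:
```python
from h import *
x=-.002
print(move_l(T(x,-.243,.020),.12,until_force=10)); say("down")
print(move_l(T(x,-.04,.020),.07,until_force=30)); say("pushed")
f=pedals("side")
g=pedals("scene"); cv2.imwrite("pics/s9.png",cv2.resize(f["img"][150:350,130:390,::-1],(780,600)))
```

```text
False
down B [-0.001  -0.2431] tip 0.0211 gap -0.001 F [-0.3 -0.2 -0.2] t 31.94
False
pushed B [-0.002  -0.0401] tip 0.02 gap -0.003 F [-0.8 -4.5 -0.8] t 34.99
red 0.79 [-15.5  -6.7] [ 50. 117.] 82.9 tips [ -2.7 -13.4]
green 0.7 [-13.8  33.7] [ 48. 118.] 84.1 tips [-6.5 33. ]
blue 0.92 [-14.2  73.3] [ 47. 113.] 83.1 tips [ 3.1 70.3]
yellow 0.97 [-10.2 116.3] [ 51. 114.] 89.5 tips [  2.2 112. ] [116.9   7.4]
red 0.61 [ 8.7 -7.8] [119.  41.] 1.2 tips [ 2.  -4.1]
green 0.65 [13.1 32.5] [118.  44.] 2.4 tips [ 10.6 113.7] [ 3.1 38.9]
yellow 0.86 [154.1  12.6] [43. 65.] 3.3 tips [  0.5 112. ] [139.7   6.2]
```

View pics/s9.png

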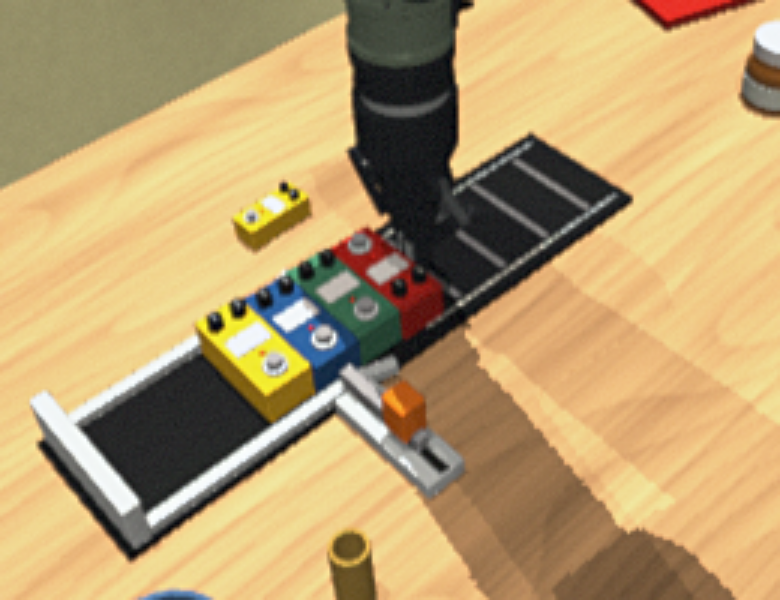

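s9: the block is closed and straight, with yellow already in the bay and red at (385,270). I push on to the stop.

Run:
```python
from h import *
x=-.001
print(move_l(T(x,.045,.020),.06,until_force=25)); say("near")
print(move_l(T(x,.085,.020),.03,until_force=20)); say("stop")
```

```text
False
near B [-0.0011  0.0452] tip 0.02 gap -0.002 F [ 0.1 -2.8 -0.4] t 37.41
True
stop B [-0.0014  0.0688] tip 0.0198 gap -0.001 F [ 0.6 -1.7  1.2] t 38.35
```

The stop force came at y = 68.8 mm, and 69 was expected. I back off, check, and set the lock.

Run:
```python
from h import *
move_l(T(-.001,.03,.020),.1); move_l(T(-.001,.03,.13),.25)
p=T(-.121,.0705,.13); r=best(p,PH); 
q=T(-.03,.15,.27); movep(q,best(q,PH)); f=pedals(); save(f,"w10")
print("stop",[np.round(inB(ray(f,d["centre"],.008))*1000) for d in tip_of("wrist","board_stop")[:1]])
let_go(); movep(p,r); move_l(T(-.121,.0705,.037),.15,until_force=10); grab(40); say("grab")
h=move_l(T(-.06,.0705,.0375),.06,until_force=20); say(h)
```

```text
red 0.83 [ -5.2 100.4] [96. 43.] 0.8 tips [ 1.4 98.7] [  2.  221.9]
green 0.77 [ -3.2 140.7] [96. 41.] 1.2 tips [  0.6 137.8]
blue 0.86 [ -5.4 180.6] [97. 41.] 1.6 tips [0.1 1.4] [ -2.3 181.7]
yellow 0.81 [115.9  13.9] [36. 68.] 7.1 tips [126.9   7.9] [ -2.7 222.3]
stop [array([ -3., 240.])]
grab B [-0.1207  0.07  ] tip 0.0375 gap 0.247 F [-1.1 -1.7  6.1] t 44.13
True B [-0.0761  0.0707] tip 0.0375 gap 0.245 F [-2.9  0.3  9.9] t 44.91
```

View pics/w10.png

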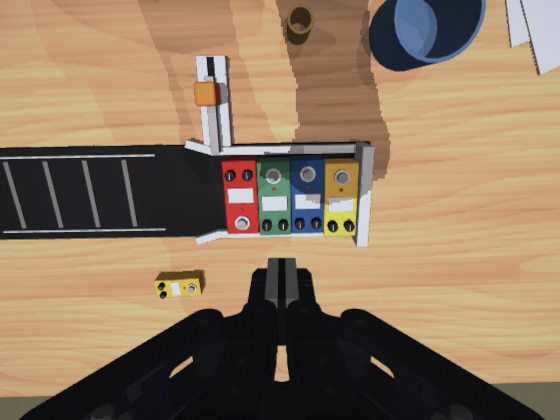

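w10: four pedals form a snug block from red (240,197) to yellow (341,200), against the stop (363,195). The lock travelled 44.6 mm to its stop. I press once more, release, check and hand in.

Run:
```python
from h import *
h=move_l(T(-.06,.0705,.0375),.03,until_force=20); say(h)
let_go(); p=T(-.076,.0705,.15); move_l(p,.2); q=T(-.08,.09,.25); movep(q,best(q,PH)); sleep(.3)
f=pedals(); g=[inB(ray(f,d["centre"],.06))*1000 for d in tip_of("wrist","lock_grip")[:1]]; print("grip",g); say("end")
if g and abs(g[0][0]+75)<5: sign_off(); print("signed")
```

```text
True B [-0.0765  0.0707] tip 0.0375 gap 0.243 F [-3.2 -0.2  6.4] t 45.24
red 0.88 [ -7.2 100.7] [100.  41.] 1.4 tips [ 0.4 98.5]
green 0.94 [ -6.  140.3] [101.  40.] 2.2 tips [  3.8 140.3]
blue 0.94 [ -7.8 179.7] [102.  42.] 4.0 tips [ -3.7 181.9] [-3.9  0.2]
yellow 0.8 [111.1  10.4] [41. 62.] 3.9 tips [125.3   4.5] [  2.3 218.9]
grip [array([-78.32730773,  69.95093865])]
end B [-0.08  0.09] tip 0.2501 gap 0.996 F [0.7 0.2 0.1] t 47.89
the job is handed in; nothing more can be done
signed
```

The four pedals are snug against the end stop with the lock slid to its end stop behind the red one; I handed the job in at about 48 s of the 72 s allowed, and the verdict was not shown.

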